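# Open the drain valve behind a keyhole-hung service cover

### The job

Open the drain valve of the bench water unit: lift the service cover up the sloping front until its round holes clear the two screw heads, pull it straight off, and lay it flat in the white tray, handle up, without dropping it. Then swing the valve lever in the bay behind it a full quarter turn to its stop, so that it lies in line with its pipe. Leave the glassware and the bottle alone, and let go of everything at the end.

Things in the scene. Friction and masses are not known exactly. Their poses are not given: they have to be found in the camera images.
- unit: Bench water unit, fixed: wedge-shaped housing 260 mm wide, 311 mm deep, 269 mm high, dark blue cheeks, cream front sloping up and away from its lower edge at 40 degrees to the bench. Origin on the bench under the middle of the valve bay; x points to the unit's back, y to its left, z up. Its front lip, 50 mm high, is at x = -88 mm, its back at x = +223 mm.
- face: The unit's sloping front face, fixed to it. Origin on the face's surface, in the middle of the valve bay, 124 mm above the bench; x points up the slope, y to the left, z straight out of the face (40 degrees from vertical). The bay, behind the cover, is a recess 145 mm (x) by 130 mm (y), 48 mm deep. A display and four flat keys lie above it, from x = 125 mm.
- screw_left (a point): The left screw in the face, at x = 34, y = +82 mm of the face, fixed. This point is where its axis meets the face. Shank 8 mm thick, 6 mm long, then a round head 17 mm across, 4 mm thick: its top stands 10 mm off the face. 
- screw_right (a point): The right screw in the face, at x = 34, y = -82 mm of the face, fixed. This point is where its axis meets the face. Shank 8 mm thick, 6 mm long, then a round head 17 mm across, 4 mm thick: its top stands 10 mm off the face. 
- cover: Service cover, loose, 0.35 to 0.55 kg: flat aluminium plate 170 mm (x) by 200 mm (y), 4 mm thick, with a dark steel bow handle. Origin in the middle of its back face, x, y, z as those of face while it hangs (z out of the front). It starts flat on the face, origin within 1 mm of the face's, hung by two keyholes on two screws. The handle is at its middle.
- keyhole_left (a point): Middle of the round hole of the cover's left keyhole, on the plate's back face, at x = 16, y = +82 mm of the cover. The hole is 22 mm across; from it a slot 11 mm wide runs up to x = 38.5 mm, where the screw's shank now sits. Moved 18 mm up the slope, the plate has the heads in the middle of the round holes (2.5 mm free all round) and comes off along z; its back must rise 10 mm to clear them.
- keyhole_right (a point): Middle of the round hole of the cover's right keyhole, on the plate's back face, at x = 16, y = -82 mm of the cover. The hole is 22 mm across; from it a slot 11 mm wide runs up to x = 38.5 mm, where the screw's shank now sits. 
- cover_handle (a point): Middle of the grip bar of the cover's bow handle, 44 mm in front of the plate's back face. The bar runs along the cover's y, 100 mm long, 10 mm thick along x, 22 mm along z (a flat bar on edge); its posts are at y = +45 and -45 mm, 29 mm are free between bar and plate. It is pinched across x, with the fingers square to the plate.
- tray: White plastic tray, fixed on the bench, open on top: outside 230 mm (x) by 270 mm (y), 30 mm high, walls and floor 5 mm thick (inside 220 by 260 mm). Origin in the middle of its underside. The cover fits flat with its long side along the tray's long side.
- valve (a joint): Angle of the drain valve's lever: 0 = shut, lever across the pipe, pointing to the face's +y; 1.571 = fully open at its stop, lever in line with the pipe, pointing down the slope (the face's -x). It turns anticlockwise seen from in front of the face; starts between 0 and 0.2, turns stiffly (about 2 N at the grip) and stays where it is left.
- lever_pivot (a point): The lever's hinge axis (parallel to the face's z) at the middle of the lever's thickness: at x = 18, y = -35 mm of the face, 18 mm below its surface. The steel pipe runs along the face's x under it.
- lever_tip (a point): Free end of the lever, 77 mm from the pivot. The black grip covers the last 52 mm: 16 mm wide, 14 mm thick, from 11 to 25 mm below the face's surface.
- beaker: Glass beaker 84 mm across, 110 mm high, loose bystander. Origin in the middle of its underside.
- reagent: Amber reagent bottle 72 mm across, 170 mm high, loose bystander. Origin in the middle of its underside.
- flask: Glass volumetric flask 84 mm across, 165 mm high, loose bystander. Origin in the middle of its underside.

How it is judged (in metres and radians):
On the way, in this order (a step that is already met when the one before it is completed fails the run):
1. the cover is off its screws, held clear of the face (z of cover in the frame of face above 0.03 m and contact force between the fingers and cover above 0.5 N), for 0.1 s.
2. the cover lies flat in the tray, let go (z of cover in the frame of tray between 0.001 and 0.009 m and angle between cover's own z axis and vertical below 0.06 rad and horizontal distance between cover and tray below 0.06 m and contact force between the fingers and cover below 0.1 N), for 0.2 s.
3. the valve lever is swung fully open (value of joint valve above 1.45 rad), for 0.2 s.
At the end, for the whole second after the job is handed in: The cover rests flat on the tray's floor, handle up (tilt under 3.4 degrees, back face within 4 mm of the floor, middle within 60 mm of the tray's middle), at rest, and the valve lever is within 0.12 rad (7 degrees) of fully open (z of cover in the frame of tray between 0.001 and 0.009 m and angle between cover's own z axis and vertical below 0.06 rad and horizontal distance between cover and tray below 0.06 m and linear speed of cover below 0.02 m/s and value of joint valve above 1.45 rad); the robot touches nothing.
It fails at once if the cover is dropped (moves faster than 0.6 m/s out of the fingers) (linear speed of cover above 0.6 m/s and contact force between the fingers and cover below 0.1 N).
It fails at once if a bystander is moved more than 30 mm (distance of any of beaker, reagent, flask from where it was at the start of the episode above 0.03 m).
It also fails if it takes over 72 s, if anything falls off the work surface, if the arm or the gripper's body presses on something with over 40 N, if the wrist force passes 120 N, or if a joint passes its speed limit or range.

### The arm

A 7-joint arm with a two-finger parallel gripper is mounted at the origin on the work surface. World frame = base frame: x ahead of the robot, y to its left, z up, the work surface at z = 0. Lengths are in mm, angles in rad, forces in N, time in s.
With the tool pointing down it reaches from about 400 to 850 mm from the base axis. Payload 4.4 kg.
Tool frame: the origin (TCP) lies at the very end of the fingers, on their centre line; the grasp point (between the pads) lies 19 mm behind it; x points along the fingers, y is the direction in which the jaws open and shut, and the axes are right-handed (so a half turn about x gives the same grasp; the last joint's range is limited). The gripper opens to 94 mm and grips with 3 to 60 N. Pads are 16 mm wide; open, the fingers measure 119 mm over their backs; the gripper's body (75 mm by 177 mm) begins 78 mm behind the grasp point.
Start: joints at [-1.391, 0.628, 0.038, 1.517, -0.027, 0.996, -0.02], TCP at [158.14, 630.484, 205.478] pointing down, gripper open.
Joint ranges: [-3.06, 3.06], [-0.37, 2.12], [-1.25, 1.32], [0.18, 2.47], [-1.1, 4.24], [0.23, 1.98], [-2.94, 2.94]. Speed limits (rad/s): [2.57, 2.57, 3.14, 3.14, 3.14, 3.14, 3.14].

### API

Orientations are given as a unit quaternion [w, x, y, z].
In Python, from rig import arm gives the robot as it stands.
- The arm moves only by the tool drive_tool, never from a script. Its argument "commands" is a list of rows, each a list of 3 entries, a list of its own where there are three numbers: the closure in counts, from 0 (fully open) to 255 (shut), then the shift along the tool's x, y, z in cm, then the turn, a rotation vector about the tool's x, y, z in rad. A call has 1 to 5 rows; each row is the pose to reach, as a shift and turn from the pose measured when the call began, along the tool's axes at that moment; what a row does not reach only later rows make up. A row lasts 1/10 s, in which the tool goes at most 50 mm and 8.59 degrees, less where a joint would pass 70% of its speed; a pose out of reach is approached as far as the arm can. A call with a gripper value outside its range is refused whole. The fingers move at their own pace and stop on an object; the grip force is fixed at half the most. Time passes only in rows, so rows that repeat a pose let the fingers close. It gives the time, the measured TCP pose, the force and the opening at its end, in the units of the state.
- arm.state(): the state, without advancing time (a new reading comes with each control period).
- arm.snapshot(name): name is "side" or "top" or "wrist"; returns the picture (400x640x3 uint8, red, green, blue); there is no depth.
- arm.camera_params(name): a dict with "intrinsics" (3x3 intrinsics, pixels), "distortion" ([k1, k2, p1, p2, k3] as OpenCV has them; the pictures are not rectified), "rvec" (rotation vector, rad) and "tvec" (3), from world to camera coordinates, as OpenCV has them. Camera axes: x right, y down, z forward; pixel columns grow to the right and rows downward; lengths in mm; the calibration is good to about 2 mm. A picture is of the moment at which its call begins: read the wrist's pose just before it. camera_params takes no time and is no camera call; for the wrist camera it gives the pose at the moment of the call.
- arm.job_done(): hands the job in, once; it reports no verdict.
The state is a dict: "clock": time; "qpos": joint angles; "joint_vel": joint speeds; "joint_efforts": joint torques, N m; "tcp_pos": TCP position; "tool_rot": TCP orientation; "force": force on the tool from outside, world axes, zero at the start; "moment": the same for the moment, N m; "finger_gap": finger opening in mm.
Only numpy, scipy, OpenCV 4.12 (cv2) and the standard library are available. Lean on these libraries where they do the work, as an engineer would, in place of code of your own. Each camera call takes 0.05 s, during which the arm holds its last target. There are 200 camera calls.

## Working session

There is one attempt and no reset: what is moved stays moved. The work goes in short steps, Python scripts to look and compute and a tool call to move; the robot and the scene stay as the last step left them, time stands still between calls to the robot, and variables do not carry over. Pictures are saved under pics/ and viewed, about 8 in all and at most 12, crops included, and the job is handed in when it is done.

Besides the shell and the picture viewer there is one more tool, called after "Call:" as name(argument=value, ...), one argument or row to a line, values as JSON. drive_tool: Moves the arm, as the interface text tells. Its arguments: {"type":"object","properties":{"commands":{"type":"array"}},"required":["commands"]}

```bash
ls; mkdir -p pics; python3 - <<'E'
from rig import arm
import cv2,json
for n in ("side","top"):
    im=arm.snapshot(n); cv2.imwrite(f"pics/{n}0.png",im[:,:,::-1])
    p=arm.camera_params(n); print(n,{k:__import__('numpy').round(v,4).tolist() for k,v in p.items()})
print(arm.state())
E
```

```text
pics
side {'intrinsics': [[507.3402, 0.0, 310.0073], [0.0, 507.3402, 201.6345], [0.0, 0.0, 1.0]], 'distortion': [-0.0595, 0.0, 0.0, 0.0, 0.0], 'rvec': [0.4368, -2.7965, 1.0688], 'tvec': [454.2206, 183.202, 1657.7974]}
top {'intrinsics': [[495.6699, 0.0, 313.1309], [0.0, 495.6699, 201.2399], [0.0, 0.0, 1.0]], 'distortion': [-0.0006, 0.0, 0.0, 0.0, 0.0], 'rvec': [2.1187, -2.1354, 0.1857], 'tvec': [2.954, 502.1063, 1895.2281]}
{'clock': 0.1, 'qpos': array([-1.39079389,  0.62924372,  0.03845893,  1.51820933, -0.02699389,
        0.99628699, -0.02002209]), 'joint_vel': array([-0.0005137 , -0.00252427,  0.00094804, -0.00415374, -0.00047787,
       -0.00066843,  0.000197  ]), 'joint_efforts': array([ 1.40613596e-03, -5.50790262e+01,  1.14649069e+00, -1.87116051e+01,
       -5.23110176e-02,  1.93938817e-02,  7.12328620e-05]), 'tcp_pos': array([158.00952253, 629.92075826, 204.67152002]), 'tool_rot': array([ 0.70171085,  0.08612305,  0.70183254, -0.08726852]), 'force': array([ 0.03630867,  0.71630679, -0.13975851]), 'moment': array([-0.03815438, -0.01285898,  0.0283698 ]), 'finger_gap': 94.19805884569007}
```

View pics/side0.png

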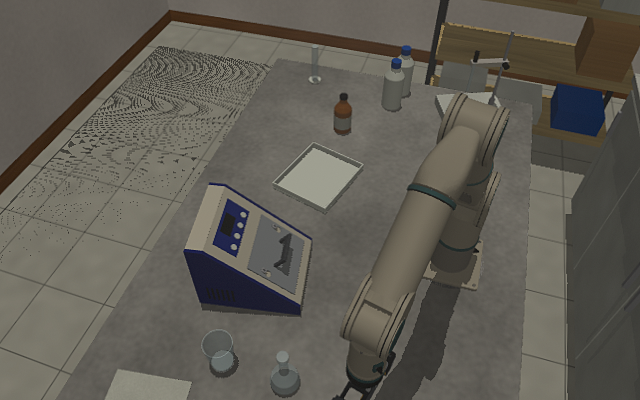

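View pics/top0.png

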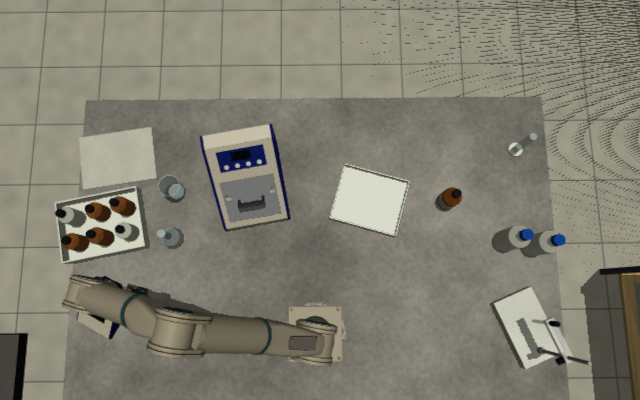

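The side view shows the unit, with its cover handle at about (285,255) and tray at (318,178). The top view shows the handle at (251,203), the front lip from (226,230) to (289,218), and tray corners at (345,165), (409,180), (396,236) and (330,219). The beaker is at (170,188), the flask at (172,238) and the reagent bottle at (449,198).

```bash
cat > h.py <<'E'
import numpy as np, cv2
from scipy.spatial.transform import Rotation as Rn
from rig import arm
def cam(n):
    p=arm.camera_params(n); return {k:np.array(v,float) for k,v in p.items()}
def ray(p,uv):
    u=cv2.undistortPoints(np.array([[uv]],float),p["intrinsics"],p["distortion"])[0,0]
    R=cv2.Rodrigues(p["rvec"])[0]; t=p["tvec"].ravel()
    d=R.T@np.array([u[0],u[1],1]); return -R.T@t, d/np.linalg.norm(d)
def onplane(p,uv,n,c):
    o,d=ray(p,uv); n=np.array(n,float); return o+d*(((np.array(c)-o)@n)/(d@n))
def onz(p,uv,z): return onplane(p,uv,[0,0,1],[0,0,z])
def tri(p1,a,p2,b):
    o1,d1=ray(p1,a);o2,d2=ray(p2,b)
    s=np.linalg.lstsq(np.c_[d1,-d2],o2-o1,rcond=None)[0]
    q1,q2=o1+s[0]*d1,o2+s[1]*d2; return (q1+q2)/2,np.linalg.norm(q1-q2)
def proj(p,X): return cv2.projectPoints(np.array([X],float),p["rvec"],p["tvec"],p["intrinsics"],p["distortion"])[0][0,0]
def pose():
    s=arm.state(); q=np.array(s["tool_rot"]); return np.array(s["tcp_pos"]),Rn.from_quat(q[[1,2,3,0]]).as_matrix()
def go(pos,R):
    """shift (cm) and turn (rad) from the present pose"""
    p,R0=pose(); print("shift cm",np.round(R0.T@(pos-p)/10,2),"turn",np.round(Rn.from_matrix(R0.T@R).as_rotvec(),3))
def facebase(yaw):
    c,s=np.cos(yaw),np.sin(yaw); U=np.array([[c,-s,0],[s,c,0],[0,0,1]])
    a=np.radians(40); F=U@np.array([[np.cos(a),0,-np.sin(a)],[0,1,0],[np.sin(a),0,np.cos(a)]]); return U,F
E
python3 - <<'E'
from h import *
t=cam("top"); s=cam("side")
im=cv2.imread("pics/top0.png")
c1,c2=onz(t,(226,230),50),onz(t,(289,218),50); print("lip",c1,c2,np.linalg.norm(c1-c2))
b1,b2=onz(t,(201,137),269),onz(t,(272,124),269); print("back",b1,b2,np.linalg.norm(b1-b2))
d=c1-c2; yaw=np.arctan2(-d[0],d[1]); d=b1-b2; print("yaw",yaw,np.arctan2(-d[0],d[1]))
h,e=tri(t,(251,203),s,(285,255)); print("handle",h,e)
m=cv2.inRange(im,(190,190,190),(255,255,255)); m[:,:300]=0;m[:,430:]=0;m[250:]=0;m[:120]=0
cs=max(cv2.findContours(m,0,2)[0],key=cv2.contourArea); r=cv2.minAreaRect(cs); B=cv2.boxPoints(r); P=np.array([onz(t,b,5) for b in B])
print("tray",r,P.round(0).tolist(),P.mean(0),[np.linalg.norm(P[i]-P[i-1]) for i in range(4)])
for n,uv in dict(beaker=(172,190),flask=(172,238),reagent=(448,200)).items(): print(n,onz(t,uv,50))
p,R=pose();print(R.round(2)); w=cam("wrist"); o,_=ray(w,(320,200)); Rc=cv2.Rodrigues(w["rvec"])[0]; print("wristcam in tool",R.T@(o-p),(Rc@R).round(2), w["intrinsics"][0,0])
U,F=facebase(yaw); print("lip mid",(c1+c2)/2,"origin",(c1+c2)/2+88*U[:,0],"from handle",h-44*F[:,2])
E
```

```text
lip [390.97104847 336.645563    50.        ] [435.85820321  93.13703934  50.        ] 247.61110184583094
back [696.12324467 393.59492995 269.        ] [741.9936375  142.55238319 269.        ] 255.19885035266253
yaw 0.18228874009271653 0.1807259305303661
handle [482.26645214 232.25345256 119.28323204] 3.280463827246526
tray ((368.27508544921875, 199.90975952148438), (65.358642578125, 52.24408721923828), 15.52410888671875) [[448.0, -67.0, 5.0], [653.0, -126.0, 5.0], [579.0, -378.0, 5.0], [376.0, -314.0, 5.0]] [ 513.87478083 -221.05728975    5.        ] [np.float64(257.7089627222333), np.float64(213.6973274353575), np.float64(262.40548090354145), np.float64(212.2777549294558)]
beaker [550.48277835 552.38743065  50.        ]
flask [361.59587506 544.29634315  50.        ]
reagent [ 501.7732313  -527.04283666   50.        ]
[[-0.    0.24  0.97]
 [-0.    0.97 -0.24]
 [-1.   -0.    0.  ]]
wristcam in tool [-1.79075929e+02  1.69986154e-01 -7.26520635e+01] [[-0.    1.    0.  ]
 [-0.25 -0.    0.97]
 [ 0.97  0.    0.25]] 289.54617214888714
lip mid [413.41462584 214.89130117  50.        ] origin [499.95658588 230.84401729  50.        ] from handle [510.08050195 237.38055669  85.57727654]
```

```bash
python3 - <<'E'
from h import *
U,F=facebase(0.181); O=np.array([505,232,124.])
R=np.c_[-F[:,2],F[:,0],-F[:,1]]
go(O+170*F[:,2],R)
p,R0=pose(); print("via up-and-over", R0.T@(np.array([250,470,400])-p)/10)
E
```

```text
shift cm [ -4.9  -34.68  33.39] turn [ 1.095 -0.398  0.621]
via up-and-over [-19.51084708 -13.3043715   12.81490011]
```

Call:
drive_tool(
  commands=[
    [0, [-18, 0, 0], [0, 0, 0]],
    [0, [-18, 0, 0], [0, 0, 0]],
    [0, [-18, 0, 0], [0, 0, 0]],
    [0, [-18, 0, 0], [0, 0, 0]],
    [0, [-18, 0, 0], [0, 0, 0]],
  ],
)

```text
clock: 0.6
tcp_pos: [158.7, 632.2, 389.7]
tool_rot: [0.702, 0.089, 0.702, -0.084]
force: [0.5, 0.7, -0.0]
finger_gap: 94.1
```

Call:
drive_tool(
  commands=[
    [0, [2, -5, 5], [0.11, -0.04, 0.06]],
    [0, [4, -9, 9], [0.22, -0.08, 0.12]],
    [0, [6, -14, 13.5], [0.33, -0.12, 0.19]],
    [0, [8, -18, 18], [0.44, -0.16, 0.25]],
    [0, [9, -22, 21], [0.55, -0.2, 0.31]],
  ],
)

```text
clock: 1.1
tcp_pos: [280.1, 420.3, 313.1]
tool_rot: [0.721, 0.374, 0.557, -0.172]
force: [0.6, -0.2, -0.0]
finger_gap: 93.8
```

```bash
python3 - <<'E'
from h import *
U,F=facebase(0.181); O=np.array([505,232,124.])
R=np.c_[-F[:,2],F[:,0],-F[:,1]]
go(O+170*F[:,2],R)
print(arm.state()["qpos"].round(2))
E
```

```text
shift cm [ 5.74 -7.97 22.55] turn [ 0.538 -0.201  0.304]
[-1.48  0.15  0.3   2.06  0.31  0.67 -0.64]
```

Call:
drive_tool(
  commands=[
    [0, [1.1, -1.6, 4.5], [0.11, -0.04, 0.06]],
    [0, [2.3, -3.2, 9], [0.22, -0.08, 0.12]],
    [0, [3.4, -4.8, 13.5], [0.32, -0.12, 0.18]],
    [0, [4.6, -6.4, 18], [0.43, -0.16, 0.24]],
    [0, [5.7, -8, 22.5], [0.54, -0.2, 0.3]],
  ],
)

```text
clock: 1.6
tcp_pos: [359.1, 284.3, 275.2]
tool_rot: [0.695, 0.539, 0.417, -0.228]
force: [0.4, -1.0, -0.4]
finger_gap: 94.3
```

```bash
python3 - <<'E'
from h import *
U,F=facebase(0.181); O=np.array([505,232,124.])
R=np.c_[-F[:,2],F[:,0],-F[:,1]]
go(O+170*F[:,2],R)
print(arm.state()["qpos"].round(2))
w=cam("wrist"); im=arm.snapshot("wrist"); cv2.imwrite("pics/w1.png",im[:,:,::-1])
for n,x in dict(O=O,h=O+44*F[:,2],sl=O+34*F[:,0]+82*F[:,1]+10*F[:,2],sr=O+34*F[:,0]-82*F[:,1]+10*F[:,2]).items(): print(n,proj(w,x).round(0))
E
```

```text
shift cm [ 2.9  -0.49  7.9 ] turn [ 0.17  -0.039  0.097]
[-1.42  0.09  0.37  2.42  1.12  0.44 -1.69]
O [323. 246.]
h [321. 258.]
sl [359. 195.]
sr [336. 307.]
```

View pics/w1.png

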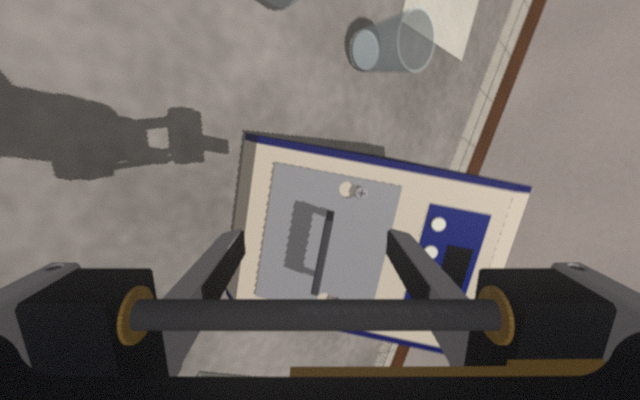

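The wrist view shows the left screw head at (361,192), its round hole at (345,189), and the handle bar from (331,212) to (317,293). These match the projected guess to about 5 px. I'll refine from these.

```bash
python3 - <<'E'
from h import *
w=cam("wrist"); U,F=facebase(0.181); O=np.array([505,232,124.])
f=lambda uv,z:(F.T@(onplane(w,uv,F[:,2],O+z*F[:,2])-O)).round(1)
print("screw",f((361,192),10),"exp 34 82; hole",f((345,189),4),"exp 16 82")
print("bar ends",f((331,212),55),f((317,293),55))
im=cv2.imread("pics/w1.png"); g=im[200:300,290:350]; m=cv2.inRange(g,(0,0,0),(75,75,75)); n,l,s,c=cv2.connectedComponentsWithStats(m); print(s,c)
R=np.c_[-F[:,2],F[:,0],-F[:,1]]
for d in (60,44-19,150): go(O+d*F[:,2],R)
cv2.imwrite("pics/w1c.png",cv2.resize(im[120:320,220:460],None,fx=3,fy=3,interpolation=2))
E
```

```text
screw [34.5 81.7 10. ] exp 34 82; hole [13.8 80.9  4. ] exp 16 82
bar ends [ 1.1 59.6 55. ] [  2.5 -45.8  55. ]
[[   0    0   60  100 5689]
 [  22   11   21   83  299]
 [  39   26    1    1    1]
 [  38   30    2    2    3]
 [  33   52    2    2    2]
 [  30   74    1    1    1]
 [  44   99    5    1    5]] [[29.36315697 49.45016699]
 [31.67558528 49.78929766]
 [39.         26.        ]
 [38.66666667 30.33333333]
 [33.5        52.5       ]
 [30.         74.        ]
 [46.         99.        ]]
shift cm [13.77  0.7   7.98] turn [ 0.165 -0.034  0.099]
shift cm [17.25  1.03  8.13] turn [ 0.165 -0.034  0.099]
shift cm [ 4.82 -0.16  7.61] turn [ 0.165 -0.034  0.099]
```

View pics/w1c.png

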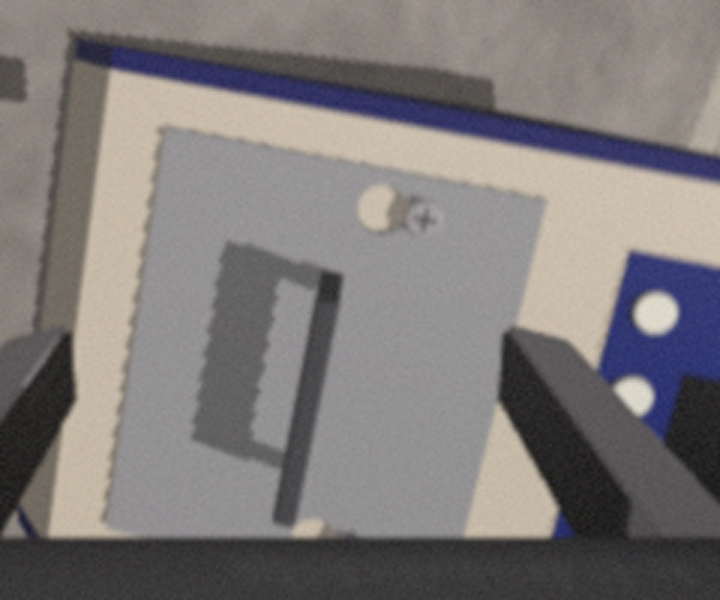

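The crop confirms the bar from about (330,275) to (285,522), with the screw and hole as expected. I'll approach.

Call:
drive_tool(
  commands=[
    [0, [2, -0.1, 4], [0.09, -0.02, 0.05]],
    [0, [4.8, -0.1, 7.7], [0.165, -0.034, 0.1]],
    [0, [9, 0.3, 7.8], [0.165, -0.034, 0.1]],
    [0, [13.5, 0.7, 8], [0.165, -0.034, 0.1]],
    [0, [13.5, 0.7, 8], [0.165, -0.034, 0.1]],
  ],
)

```text
clock: 2.15
tcp_pos: [397.9, 224.2, 211.2]
tool_rot: [0.734, 0.499, 0.361, -0.287]
force: [0.1, -0.6, -0.7]
finger_gap: 94.0
```

```bash
python3 - <<'E'
from h import *
U,F=facebase(0.181); O=np.array([505,232,124.])
R=np.c_[-F[:,2],F[:,0],-F[:,1]]
p,R0=pose(); print(F.T@(p-O),(R.T@R0).round(3))
go(O+25*F[:,2]+F[:,0],R)
print(arm.state()["qpos"].round(2))
w=cam("wrist"); im=arm.snapshot("wrist"); cv2.imwrite("pics/w2.png",im[:,:,::-1])
E
```

```text
[-25.76618392  11.62528157 135.44611241] [[ 0.982  0.13  -0.14 ]
 [-0.099  0.973  0.21 ]
 [ 0.164 -0.193  0.968]]
shift cm [10.77  3.81  0.14] turn [0.204 0.154 0.116]
[-0.51  0.35 -0.67  2.45  1.41  0.8  -2.04]
```

View pics/w2.png

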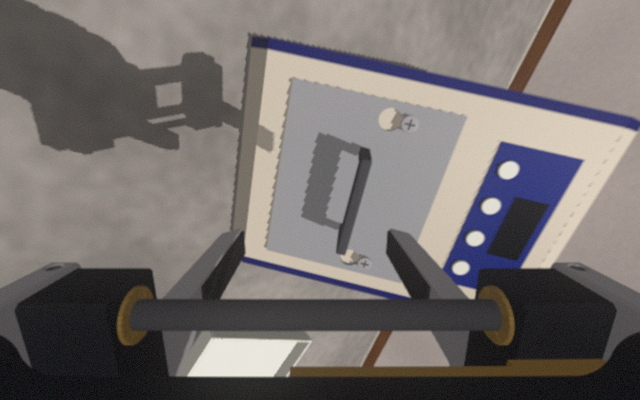

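The wrist view shows both screws, at (410,124) and (364,263), and the handle from (365,152) to (343,250). The arm is still short of its target because it is reconfiguring its elbow near a joint limit. I'll refine from the two screws and continue.

```bash
python3 - <<'E'
from h import *
w=cam("wrist"); U,F=facebase(0.181); O=np.array([505,232,124.])
f=lambda uv,z:(F.T@(onplane(w,uv,F[:,2],O+z*F[:,2])-O)).round(1)
print("L",f((410,124),10),"R",f((364,263),10), "holes",f((388,119),4),f((346,256),4))
print("bar ends",f((366,156),55),f((344,249),55))
E
```

```text
L [31.2 82.6 10. ] R [ 29.3 -78.1  10. ] holes [11.  82.2  4. ] [  7.8 -78.5   4. ]
bar ends [-4.3 54.4 55. ] [ -1.4 -38.6  55. ]
```

Call:
drive_tool(
  commands=[
    [0, [2, 2, 0], [0.1, 0.08, 0.06]],
    [0, [4, 3.8, 0.1], [0.2, 0.15, 0.12]],
    [0, [5, 3.8, 0.1], [0.2, 0.15, 0.12]],
    [0, [5, 3.8, 0.1], [0.2, 0.15, 0.12]],
    [0, [5, 3.8, 0.1], [0.2, 0.15, 0.12]],
  ],
)

```text
clock: 2.7
tcp_pos: [469.1, 237.9, 190.5]
tool_rot: [0.666, 0.603, 0.358, -0.256]
force: [-0.1, 0.0, 0.2]
finger_gap: 94.3
```

```bash
python3 - <<'E'
from h import *
U,F=facebase(0.181); O=np.array([505,232,124.])
R=np.c_[-F[:,2],F[:,0],-F[:,1]]
p,R0=pose(); print(F.T@(p-O),(R.T@R0).round(3))
go(O+25*F[:,2]+F[:,0],R)
print(arm.state()["qpos"].round(2))
E
```

```text
[16.47667949 12.22845861 72.96933786] [[ 0.999  0.029 -0.021]
 [-0.029  1.     0.001]
 [ 0.021 -0.     1.   ]]
shift cm [ 4.86 -1.41  1.12] turn [0.001 0.021 0.029]
[ 0.02  0.66 -1.24  2.47  1.76  1.11 -2.32]
```

Call:
drive_tool(
  commands=[
    [0, [0.5, -1.6, 1.0], [0, 0.02, 0.03]],
    [0, [2.5, -1.7, 1.0], [0, 0.02, 0.03]],
    [0, [5, -1.7, 1.0], [0, 0.02, 0.03]],
    [0, [5, -1.7, 1.0], [0, 0.02, 0.03]],
    [0, [5, -1.7, 1.0], [0, 0.02, 0.03]],
  ],
)

```text
clock: 3.2
tcp_pos: [499.1, 241.4, 146.1]
tool_rot: [0.667, 0.606, 0.358, -0.245]
force: [0.1, 1.0, -0.2]
finger_gap: 94.4
```

```bash
python3 - <<'E'
from h import *
U,F=facebase(0.181); O=np.array([505,232,124.])
R=np.c_[-F[:,2],F[:,0],-F[:,1]]
p,R0=pose(); print(F.T@(p-O),(R.T@R0).round(3))
print(arm.state()["qpos"].round(2))
w=cam("wrist"); im=arm.snapshot("wrist"); cv2.imwrite("pics/w3.png",im[:,:,::-1])
E
```

```text
[11.00906187 10.27844384 19.59542072] [[ 1.     0.013 -0.006]
 [-0.013  1.     0.006]
 [ 0.006 -0.006  1.   ]]
[ 0.04  0.86 -1.24  2.47  1.91  1.26 -2.34]
```

View pics/w3.png

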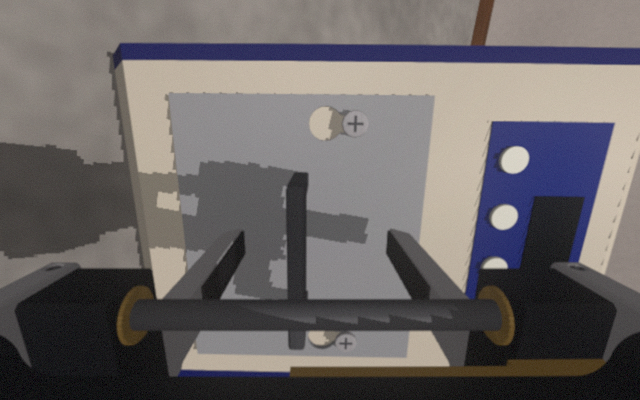

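The wrist view shows the handle bar between the open fingers at column 297, with finger centre at about 316. The screws are at (355,124) and (345,343). The arm is at a joint limit, about 13 mm up-slope of the bar. I'll check the geometry.

```bash
python3 - <<'E'
from h import *
w=cam("wrist"); U,F=facebase(0.181); O=np.array([505,232,124.])
f=lambda uv,z:(F.T@(onplane(w,uv,F[:,2],O+z*F[:,2])-O)).round(1)
for z in (10,7,4): print(z,"L",f((355,124),z),"R",f((346,343),z), "span want 164")
print("holes",f((324,123),4),"bar ends",f((298,186),55),f((296,348),55))
E
```

```text
10 L [36.6 85.6 10. ] R [ 36.3 -77.7  10. ] span want 164
7 L [36.9 85.6  7. ] R [ 36.6 -80.3   7. ] span want 164
4 L [37.3 85.7  4. ] R [ 37.  -82.8   4. ] span want 164
holes [17.2 86.2  4. ] bar ends [ 3.6 54.9 55. ] [  1.4 -43.   55. ]
```

The refined face origin is shifted (+2.4, +3.7, −1) mm from my guess. The fingers straddle the bar 9 mm up-slope of centre, so closing will slide the cover part of the way up its slots, which is the wanted direction.

Call:
drive_tool(
  commands=[
    [255, [0, 0, 0], [0, 0, 0]],
    [255, [0, 0, 0], [0, 0, 0]],
    [255, [0, 0, 0], [0, 0, 0]],
    [255, [0, 0, 0], [0, 0, 0]],
    [255, [0, 0, 0], [0, 0, 0]],
  ],
)

```text
clock: 3.75
tcp_pos: [499.7, 241.1, 147.3]
tool_rot: [0.667, 0.607, 0.357, -0.244]
force: [-0.6, 0.0, -0.2]
finger_gap: 57.4
```

Call:
drive_tool(
  commands=[
    [255, [0, 0, 0], [0, 0, 0]],
    [255, [0, 0, 0], [0, 0, 0]],
    [255, [0, 0, 0], [0, 0, 0]],
  ],
)

```text
clock: 4.05
tcp_pos: [499.5, 241.0, 147.1]
tool_rot: [0.667, 0.607, 0.358, -0.244]
force: [-3.9, 0.7, -3.3]
finger_gap: 33.6
```

```bash
cat >> h.py <<'E'
U,F=facebase(0.181); O=np.array([505,232,124.])+F@[2.4,3.7,-1]
RT=np.c_[-F[:,2],F[:,0],-F[:,1]]
def rep():
    p,R0=pose(); s=arm.state(); print("face",(F.T@(p-O)).round(1),"roterr",Rn.from_matrix(RT.T@R0).as_rotvec().round(3),"Fface",(F.T@s["force"]).round(1),"gap",round(s["finger_gap"],1),"q",s["qpos"].round(2),s["clock"])
E
python3 - <<'E'
from h import *
rep(); w=cam("wrist"); im=arm.snapshot("wrist"); cv2.imwrite("pics/w4.png",im[:,:,::-1])
E
```

```text
face [ 9.5  6.1 21.1] roterr [-0.005 -0.006 -0.011] Fface [-5.   1.3 -0.2] gap 33.6 q [ 0.04  0.86 -1.25  2.47  1.91  1.26 -2.34] 4.05
```

View pics/w4.png

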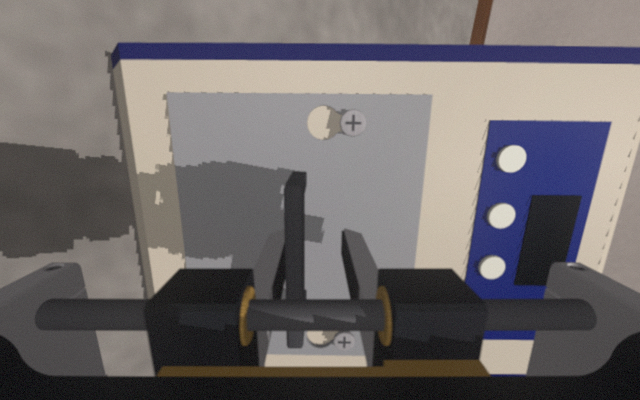

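The left finger has just met the bar at column 295. I'll keep closing.

Call:
drive_tool(
  commands=[
    [255, [0, 0, 0], [0, 0, 0]],
    [255, [0, 0, 0], [0, 0, 0]],
    [255, [0, 0, 0], [0, 0, 0]],
    [255, [0, 0, 0], [0, 0, 0]],
    [255, [0, 0, 0], [0, 0, 0]],
  ],
)

```text
clock: 4.6
tcp_pos: [496.4, 240.9, 144.4]
tool_rot: [0.665, 0.605, 0.361, -0.247]
force: [-13.2, -2.2, -0.4]
finger_gap: 10.0
```

```bash
python3 - <<'E'
from h import *
rep()
E
```

```text
face [ 5.5  6.6 21.1] roterr [-0.004 -0.005 -0.021] Fface [-10.5   0.2   8.3] gap 10.0 q [ 0.04  0.86 -1.25  2.47  1.91  1.26 -2.34] 4.6
```

Call:
drive_tool(
  commands=[
    [255, [0, 0.4, 0], [0, 0, 0]],
    [255, [0, 0.8, 0], [0, 0, 0]],
    [255, [0, 1.2, 0], [0, 0, 0]],
    [255, [0, 1.2, 0], [0, 0, 0]],
  ],
)

```text
clock: 5.0
tcp_pos: [502.6, 241.9, 150.1]
tool_rot: [0.664, 0.604, 0.363, -0.249]
force: [-8.4, -1.7, -1.0]
finger_gap: 9.8
```

```bash
python3 - <<'E'
from h import *
rep(); w=cam("wrist"); im=arm.snapshot("wrist"); cv2.imwrite("pics/w5.png",cv2.resize(im[80:370,250:450,::-1],None,fx=2,fy=2,interpolation=2))
E
```

```text
face [14.   6.4 21.4] roterr [-0.006 -0.004 -0.027] Fface [-7.2 -0.1  4.8] gap 9.8 q [ 0.06  0.84 -1.25  2.44  1.89  1.22 -2.3 ] 5.0
```

View pics/w5.png

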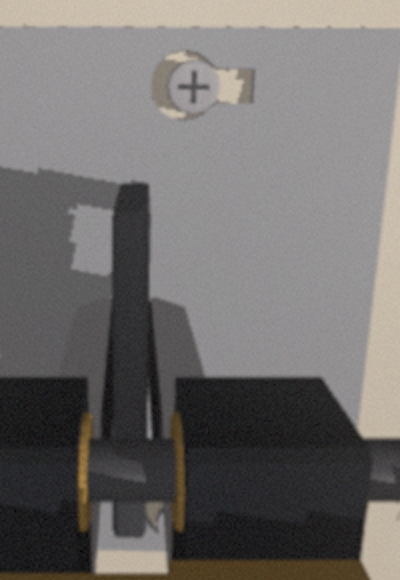

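The view shows the screw head (193,87) nearly centred in the round hole, with the hole centre at about (186,85). The cover needs about 1.7 mm more up-slope and about 1.5 mm towards −y.

Call:
drive_tool(
  commands=[
    [255, [0, 0.45, 0.2], [0, 0, 0]],
    [255, [0, 0.5, 0.25], [0, 0, 0]],
    [255, [0, 0.5, 0.25], [0, 0, 0]],
  ],
)

```text
clock: 5.35
tcp_pos: [503.8, 240.5, 151.6]
tool_rot: [0.664, 0.602, 0.367, -0.249]
force: [-8.4, 0.6, -1.4]
finger_gap: 10.1
```

```bash
python3 - <<'E'
from h import *
rep(); w=cam("wrist"); im=arm.snapshot("wrist"); cv2.imwrite("pics/w6.png",cv2.resize(im[95:150,310:390,::-1],None,fx=6,fy=6,interpolation=2))
E
```

```text
face [15.6  4.9 21.9] roterr [-0.009 -0.    -0.033] Fface [-7.2  2.1  4.2] gap 10.1 q [ 0.07  0.83 -1.25  2.44  1.89  1.2  -2.28] 5.35
```

View pics/w6.png

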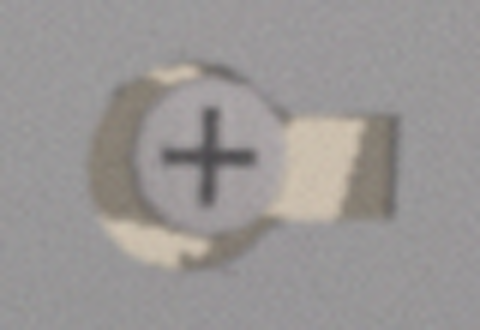

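The head is at (210,156) and the hole centre at about (188,166). Corrected for parallax, the lateral fit is fine and it needs about 1.8 mm more up-slope.

Call:
drive_tool(
  commands=[
    [255, [0, 0.5, 0], [0, 0, 0]],
    [255, [0, 0.55, 0], [0, 0, 0]],
    [255, [0, 0.55, 0], [0, 0, 0]],
  ],
)

```text
clock: 5.7
tcp_pos: [504.4, 240.7, 152.8]
tool_rot: [0.664, 0.6, 0.37, -0.25]
force: [-10.9, -1.2, -1.9]
finger_gap: 9.8
```

```bash
python3 - <<'E'
from h import *
rep(); w=cam("wrist"); im=arm.snapshot("wrist"); 
g=cv2.resize(im[95:150,310:390],None,fx=6,fy=6,interpolation=2).astype(int)
# plate is bluish grey, cream is warm: extents of the warm/dark hole area; head = grey inside
m=((g[:,:,0]-g[:,:,2])>8).astype('uint8'); n,l,s,c=cv2.connectedComponentsWithStats(m); print(s[1:][s[1:,4]>400].tolist())
cv2.imwrite("pics/w7.png",g[:,:,::-1].astype('uint8'))
E
```

```text
face [16.8  5.  22.4] roterr [-0.012  0.002 -0.041] Fface [-9.6  0.8  5.6] gap 9.8 q [ 0.08  0.82 -1.25  2.43  1.88  1.18 -2.26] 5.7
[[90, 65, 307, 207, 25040]]
```

View pics/w7.png

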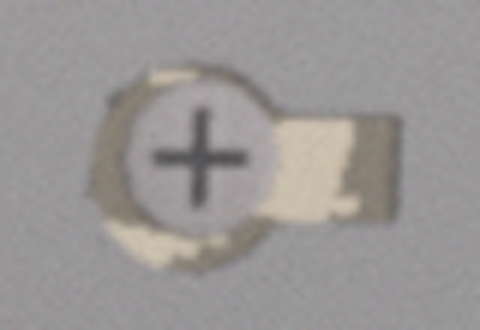

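The head (200,157) is now centred in the hole within about 1 mm. I'll pull straight off gently and square up the small tilt.

Call:
drive_tool(
  commands=[
    [255, [-0.2, 0.3, 0], [0.01, 0, 0.03]],
    [255, [-0.5, 0.2, 0], [0.01, 0, 0.04]],
    [255, [-0.8, 0.15, 0], [0.01, 0, 0.04]],
    [255, [-1.2, 0.15, 0], [0.01, 0, 0.04]],
    [255, [-1.5, 0.15, 0], [0.01, 0, 0.04]],
  ],
)

```text
clock: 6.25
tcp_pos: [497.4, 239.9, 166.2]
tool_rot: [0.666, 0.61, 0.357, -0.24]
force: [-1.0, 0.4, -4.8]
finger_gap: 9.9
```

```bash
python3 - <<'E'
from h import *
rep()
E
```

```text
face [20.1  5.5 37.2] roterr [-0.002  0.001 -0.002] Fface [-3.8  0.6 -3.1] gap 9.9 q [ 0.05  0.79 -1.25  2.47  1.89  1.2  -2.34] 6.25
```

The cover is free: the measured weight is 4.9 N and the back face has risen 15 mm. I'll keep going clear.

Call:
drive_tool(
  commands=[
    [255, [-1, 0.3, 0], [0, 0, 0]],
    [255, [-2, 0.8, 0], [0, 0, 0]],
    [255, [-3.5, 2, 0], [0, 0, 0]],
    [255, [-5, 4, 0], [0, 0, 0]],
    [255, [-7, 6, 0], [0, 0, 0]],
  ],
)

```text
clock: 6.75
tcp_pos: [498.2, 239.9, 258.9]
tool_rot: [0.666, 0.61, 0.357, -0.24]
force: [-0.2, -1.1, -4.7]
finger_gap: 10.0
```

```bash
cat >> h.py <<'E'
def down(yaw):  # tool pointing down, tool y along horizontal direction yaw
    c,s=np.cos(yaw),np.sin(yaw); x=np.array([0,0,-1.]); y=np.array([c,s,0]); return np.c_[x,y,np.cross(x,y)]
TR=np.array([514,-221,0.])
E
python3 - <<'E'
from h import *
rep(); print(pose()[0])
R=down(-0.28); go(np.array([530,100,330.]),R); go(np.array([514,-221,330.]),R)
E
```

```text
face [ 80.2   5.3 107.7] roterr [-0.003  0.001 -0.003] Fface [-3.3 -1.1 -3.3] gap 10.0 q [ 0.18  0.47 -1.24  2.36  1.65  0.87 -2.08] 6.75
[498.1605488  239.87068543 258.8769637 ]
shift cm [-5.08  4.98 14.34] turn [ 0.446 -0.16  -0.682]
shift cm [-9.82 -0.77 45.61] turn [ 0.446 -0.16  -0.682]
```

Call:
drive_tool(
  commands=[
    [255, [-2.5, 2.5, 1], [0.08, -0.03, -0.12]],
    [255, [-4, 4, 4], [0.16, -0.06, -0.24]],
    [255, [-5, 5, 7.5], [0.24, -0.09, -0.36]],
    [255, [-6, 6, 11], [0.32, -0.11, -0.48]],
    [255, [-6.6, 6.3, 14.3], [0.38, -0.14, -0.58]],
  ],
)

```text
clock: 7.25
tcp_pos: [525.7, 116.3, 344.3]
tool_rot: [0.545, 0.59, 0.396, -0.445]
force: [3.0, -1.4, -6.2]
finger_gap: 9.8
```

```bash
python3 - <<'E'
from h import *
rep(); print(pose()[0])
R=down(-0.28); go(np.array([514,-221,330.]),R)
E
```

```text
face [ 138.9 -121.2  170. ] roterr [ 0.247 -0.123 -0.399] Fface [-1.9 -1.9 -6.5] gap 9.8 q [ 0.54  0.34 -1.17  1.87  0.6   0.97 -0.98] 7.25
[525.74017451 116.32422528 344.32356018]
shift cm [ 1.64  1.55 33.71] turn [ 0.184 -0.037 -0.294]
```

Call:
drive_tool(
  commands=[
    [255, [0.2, 0.2, 5], [0.05, -0.01, -0.08]],
    [255, [0.5, 0.5, 10], [0.1, -0.02, -0.16]],
    [255, [0.7, 0.7, 15], [0.15, -0.03, -0.24]],
    [255, [1, 1, 20], [0.18, -0.04, -0.29]],
    [255, [1.2, 1.2, 25], [0.18, -0.04, -0.29]],
  ],
)

```text
clock: 7.75
tcp_pos: [517.9, -136.3, 333.8]
tool_rot: [-0.428, -0.564, -0.424, 0.565]
force: [0.5, -0.2, -4.9]
finger_gap: 10.2
```

```bash
python3 - <<'E'
from h import *
rep(); print(pose()[0])
R=down(-0.28); go(np.array([514,-221,150.]),R);go(np.array([514,-221,35.]),R)
E
```

```text
face [  91.4 -368.3  196.2] roterr [ 0.437 -0.164 -0.683] Fface [-2.8 -0.3 -4.1] gap 10.2 q [ 0.9   0.52 -1.11  1.63  0.48  1.29 -0.57] 7.75
[ 517.87964165 -136.34456592  333.78927131]
shift cm [18.42  1.88  8.17] turn [ 0.003  0.004 -0.003]
shift cm [29.92  1.84  8.13] turn [ 0.003  0.004 -0.003]
```

Call:
drive_tool(
  commands=[
    [255, [2, 1.9, 4.5], [0, 0, 0]],
    [255, [5, 1.9, 7.6], [0, 0, 0]],
    [255, [10, 1.9, 7.6], [0, 0, 0]],
    [255, [15, 1.9, 7.6], [0, 0, 0]],
    [255, [18.5, 1.9, 7.6], [0, 0, 0]],
  ],
)

```text
clock: 8.25
tcp_pos: [513.3, -216.6, 146.4]
tool_rot: [-0.427, -0.563, -0.425, 0.566]
force: [0.6, -0.5, -4.7]
finger_gap: 9.8
```

```bash
python3 - <<'E'
from h import *
rep(); print(pose()[0])
R=down(-0.28); go(TR+[0,0,29]+5*R[:,2],R)
a=arm.snapshot("top")[130:270,290:450,::-1]; b=arm.snapshot("side")[120:260,240:400,::-1]
cv2.imwrite("pics/t8.png",np.hstack([cv2.resize(x,None,fx=2.5,fy=2.5,interpolation=2) for x in (a,b)]))
E
```

```text
face [ -43.6 -446.5   64.8] roterr [ 0.437 -0.165 -0.687] Fface [-2.6 -0.5 -3.9] gap 9.8 q [ 0.92  0.74 -0.95  1.83  0.73  0.97 -0.63] 8.25
[ 513.29916334 -216.64696643  146.37679607]
shift cm [11.74  0.19  0.83] turn [0.003 0.006 0.   ]
```

View pics/t8.png

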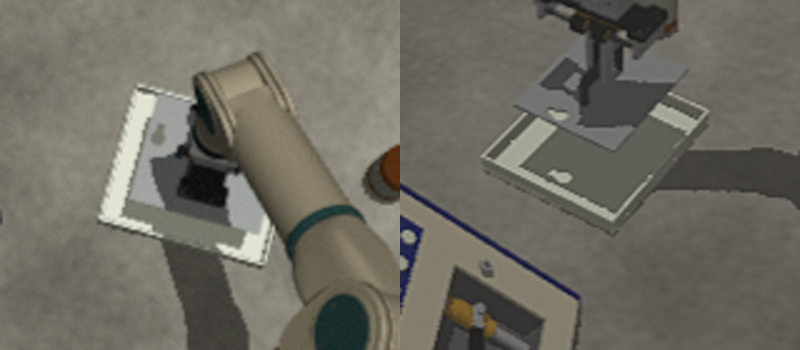

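The cover is level and aligned over the tray with margin on all sides in both views. I'll lower it.

Call:
drive_tool(
  commands=[
    [255, [3.5, 0.2, 0.6], [0, 0.006, 0]],
    [255, [7, 0.2, 0.6], [0, 0.006, 0]],
    [255, [9.5, 0.2, 0.6], [0, 0.006, 0]],
    [255, [10.5, 0.2, 0.6], [0, 0.006, 0]],
    [255, [11, 0.2, 0.6], [0, 0.006, 0]],
  ],
)

```text
clock: 8.85
tcp_pos: [511.9, -223.1, 36.1]
tool_rot: [-0.425, -0.563, -0.428, 0.565]
force: [0.4, -1.7, -4.4]
finger_gap: 9.8
```

Call:
drive_tool(
  commands=[
    [255, [0.3, 0, 0], [0, 0, 0]],
    [255, [0.6, 0, 0], [0, 0, 0]],
    [255, [0.8, 0, 0], [0, 0, 0]],
  ],
)

```text
clock: 9.15
tcp_pos: [512.7, -223.4, 29.1]
tool_rot: [-0.426, -0.563, -0.427, 0.565]
force: [0.4, 0.1, -5.0]
finger_gap: 10.0
```

Call:
drive_tool(
  commands=[
    [255, [0.15, 0, 0], [0, 0, 0]],
    [255, [0.3, 0, 0], [0, 0, 0]],
    [255, [0.45, 0, 0], [0, 0, 0]],
    [255, [0.55, 0, 0], [0, 0, 0]],
  ],
)

```text
clock: 9.55
tcp_pos: [513.1, -223.6, 26.1]
tool_rot: [-0.427, -0.563, -0.426, 0.565]
force: [-7.6, -0.0, 24.9]
finger_gap: 10.0
```

Contact is at TCP z = 26, as predicted. I'll release.

Call:
drive_tool(
  commands=[
    [255, [0, 0, 0], [0, 0, 0]],
    [120, [0, 0, 0], [0, 0, 0]],
    [120, [0, 0, 0], [0, 0, 0]],
    [120, [0, 0, 0], [0, 0, 0]],
    [120, [0, 0, 0], [0, 0, 0]],
  ],
)

```text
clock: 10.05
tcp_pos: [513.2, -223.6, 26.0]
tool_rot: [-0.427, -0.563, -0.426, 0.565]
force: [0.2, -0.2, 0.2]
finger_gap: 38.4
```

Call:
drive_tool(
  commands=[
    [120, [0, 0, 0], [0, 0, 0]],
    [120, [0, 0, 0], [0, 0, 0]],
    [120, [-2, 0, 0], [0, 0, 0]],
    [120, [-5, 0, 0], [0, 0, 0]],
    [120, [-10, 0, 0], [0, 0, 0]],
  ],
)

```text
clock: 10.55
tcp_pos: [511.3, -223.1, 124.8]
tool_rot: [-0.425, -0.562, -0.428, 0.566]
force: [0.8, -1.0, 1.1]
finger_gap: 49.8
```

```bash
python3 - <<'E'
from h import *
rep(); print(pose()[0])
print("pivot",O+F@[18,-35,-18],"tip", O+F@[18,42,-18])
E
```

```text
face [ -59.9 -452.5   50.3] roterr [ 0.438 -0.16  -0.693] Fface [ 1.2 -1.1  0.5] gap 49.8 q [ 0.92  0.77 -0.92  1.84  0.76  0.94 -0.63] 10.55
[ 511.29135844 -223.07938011  124.81399077]
pivot [538.01989447 206.2229313  122.55802282] tip [524.15886826 281.96507249 122.55802282]
```

Released with zero force, so the cover lies in the tray. Next is the lever: I'll push it with closed fingers, tool tilted only 20° from vertical to stay clear of the elbow limits.

Call:
drive_tool(
  commands=[
    [255, [-5, 0, 0], [0, 0, 0]],
    [255, [-10, 0, 0], [0, 0, 0]],
    [255, [-15, 0, 0], [0, 0, 0]],
    [255, [-20, 0, 0], [0, 0, 0]],
    [255, [-20, 0, 0], [0, 0, 0]],
  ],
)

```text
clock: 11.05
tcp_pos: [516.5, -222.3, 331.4]
tool_rot: [0.428, 0.565, 0.425, -0.564]
force: [0.3, 0.4, 0.1]
finger_gap: 13.2
```

```bash
cat >> h.py <<'E'
RL=RT@Rn.from_euler('z',-20,degrees=True).as_matrix()
def pt(deg,r=52,extra=0,z=-24):
    t=np.radians(deg); c,s=np.cos(t),np.sin(t); off=8+12.5*c+8*s+extra
    return O+F@[18-r*s+off*c,-35+r*c+off*s,z]
E
python3 - <<'E'
from h import *
rep(); print(pose()[0])
S=pt(0,extra=6,z=80); print(S,F.T@(S-O)); go(S+[0,0,60],RL); go(S,RL)
E
```

```text
face [  76.9 -452.7  205.2] roterr [ 0.437 -0.162 -0.681] Fface [ 0.4  0.3 -0.2] gap 13.2 q [ 1.01  0.56 -1.09  1.57  0.51  1.32 -0.42] 11.05
[ 516.46060872 -222.33705728  331.44607824]
[486.6636191  249.68815778 214.6642499 ] [44.5 17.  80. ]
shift cm [  5.52 -15.76 -44.61] turn [-0.452  0.083  0.339]
shift cm [ 11.52 -15.79 -44.63] turn [-0.452  0.083  0.339]
```

Call:
drive_tool(
  commands=[
    [255, [0, -1.5, -4.5], [-0.05, 0.01, 0.03]],
    [255, [0, -3, -9], [-0.1, 0.02, 0.07]],
    [255, [0.5, -4.5, -13.5], [-0.15, 0.03, 0.11]],
    [255, [1, -6, -18], [-0.2, 0.04, 0.15]],
    [255, [2, -7.5, -22.5], [-0.25, 0.05, 0.19]],
  ],
)

```text
clock: 11.55
tcp_pos: [505.3, 16.2, 310.4]
tool_rot: [0.537, 0.558, 0.447, -0.448]
force: [1.2, 0.1, -0.2]
finger_gap: 0.4
```

Call:
drive_tool(
  commands=[
    [255, [0, -1.5, -4.5], [-0.05, 0.01, 0.03]],
    [255, [0.5, -3.5, -9], [-0.1, 0.02, 0.07]],
    [255, [1, -5, -13.5], [-0.15, 0.03, 0.11]],
    [255, [2, -6.5, -18], [-0.18, 0.03, 0.14]],
    [255, [3, -8, -22], [-0.2, 0.03, 0.15]],
  ],
)

```text
clock: 12.05
tcp_pos: [436.4, 239.2, 269.5]
tool_rot: [0.616, 0.54, 0.453, -0.351]
force: [1.5, -1.1, -0.1]
finger_gap: 0.4
```

```bash
python3 - <<'E'
from h import *
rep(); print(pose()[0])
S=pt(0,extra=6,z=80); go(S,RL); go(pt(0,extra=6),RL)
E
```

```text
face [ 40.4  15.8 155. ] roterr [-0.002 -0.005 -0.343] Fface [ 0.9 -1.4 -0.8] gap 0.4 q [ 0.14  0.3  -1.04  2.14  0.78  0.71 -1.24] 12.05
[436.37589047 239.23395928 269.46018996]
shift cm [ 6.92  2.91 -0.15] turn [ 0.001  0.005 -0.006]
shift cm [16.71  6.41 -0.2 ] turn [ 0.001  0.005 -0.006]
```

Call:
drive_tool(
  commands=[
    [255, [3.5, 1.5, -0.1], [0, 0, 0]],
    [255, [6.9, 2.9, -0.15], [0, 0, 0]],
    [255, [6.9, 2.9, -0.15], [0, 0, 0]],
  ],
)

```text
clock: 12.35
tcp_pos: [486.2, 249.0, 210.7]
tool_rot: [0.615, 0.539, 0.455, -0.353]
force: [0.2, 0.5, -0.1]
finger_gap: 0.5
```

```bash
python3 - <<'E'
from h import *
rep(); go(pt(0,extra=6),RL)
E
```

```text
face [41.5 16.4 77.3] roterr [-0.002 -0.006 -0.35 ] Fface [ 0.1  0.4 -0.2] gap 0.5 q [ 0.02  0.46 -0.9   2.11  1.    0.67 -1.39] 12.35
shift cm [ 9.42  3.75 -0.11] turn [0.001 0.006 0.001]
```

Call:
drive_tool(
  commands=[
    [255, [2, 1.1, -0.1], [0, 0.006, 0]],
    [255, [4.5, 2, -0.1], [0, 0.006, 0]],
    [255, [7, 2.9, -0.1], [0, 0.006, 0]],
    [255, [9, 3.65, -0.1], [0, 0.006, 0]],
    [255, [9.4, 3.8, -0.1], [0, 0.006, 0]],
  ],
)

```text
clock: 12.85
tcp_pos: [552.7, 260.6, 133.8]
tool_rot: [0.613, 0.539, 0.457, -0.353]
force: [-0.1, -0.5, -0.4]
finger_gap: 0.4
```

```bash
python3 - <<'E'
from h import *
rep(); p,R0=pose()
for d in (5,15,25,35,45,55,65,75,85,90): print(d,(R0.T@(pt(d)-p)/10).round(2))
E
```

```text
face [ 43.8  15.9 -24.9] roterr [-0.    -0.001 -0.352] Fface [-0.4 -0.5 -0.2] gap 0.4 q [-0.06  0.65 -0.76  2.04  1.22  0.62 -1.5 ] 12.85
5 [ 0.23 -0.9  -0.28]
15 [ 0.53 -1.71 -0.51]
25 [ 0.85 -2.59 -0.58]
35 [ 1.19 -3.5  -0.48]
45 [ 1.52 -4.41 -0.18]
55 [ 1.84 -5.28  0.33]
65 [ 2.13 -6.06  1.03]
75 [ 2.37 -6.71  1.91]
85 [ 2.54 -7.18  2.94]
90 [ 2.6  -7.34  3.49]
```

The fingers are inside the bay with no contact force. I'll swing the lever.

Call:
drive_tool(
  commands=[
    [255, [0.3, -0.9, -0.25], [0, 0, 0]],
    [255, [0.55, -1.7, -0.5], [0, 0, 0]],
    [255, [0.85, -2.6, -0.6], [0, 0, 0]],
    [255, [1.2, -3.5, -0.5], [0, 0, 0]],
    [255, [1.5, -4.4, -0.2], [0, 0, 0]],
  ],
)

```text
clock: 13.35
tcp_pos: [517.2, 256.7, 106.8]
tool_rot: [0.614, 0.54, 0.456, -0.351]
force: [1.7, 0.8, 2.2]
finger_gap: 0.2
```

```bash
python3 - <<'E'
from h import *
rep(); p,R0=pose()
for d in (45,55,65,75,85,90,95): print(d,(R0.T@(pt(d)-p)/10).round(2))
E
```

```text
face [ -0.8  18.4 -22.7] roterr [-0.     0.    -0.349] Fface [2.8 0.4 0.5] gap 0.2 q [-0.12  0.65 -0.7   2.15  1.39  0.57 -1.73] 13.35
45 [ 0.19 -0.15  0.07]
55 [ 0.5  -1.02  0.57]
65 [ 0.79 -1.8   1.28]
75 [ 1.02 -2.45  2.16]
85 [ 1.19 -2.91  3.18]
90 [ 1.25 -3.07  3.74]
95 [ 1.29 -3.18  4.31]
```

The lever resists with about 3 N, as expected. I'll carry on.

Call:
drive_tool(
  commands=[
    [255, [0.4, -0.9, 0.5], [0, 0, 0]],
    [255, [0.7, -1.75, 1.25], [0, 0, 0]],
    [255, [0.9, -2.4, 2.1], [0, 0, 0]],
    [255, [1.1, -2.9, 3.0], [0, 0, 0]],
    [255, [1.2, -3.0, 3.6], [0, 0, 0]],
  ],
)

```text
clock: 13.85
tcp_pos: [499.3, 217.9, 86.6]
tool_rot: [0.613, 0.541, 0.457, -0.35]
force: [-0.9, 2.9, 1.8]
finger_gap: 0.4
```

```bash
python3 - <<'E'
from h import *
rep(); p,R0=pose()
for d in (85,90,95,100): print(d,(R0.T@(pt(d)-p)/10).round(2))
E
```

```text
face [-32.7 -16.6 -22.4] roterr [-0.001  0.003 -0.348] Fface [0.9 3.  1.6] gap 0.4 q [-0.09  0.66 -0.67  2.25  1.6   0.52 -1.91] 13.85
85 [ 0.13  0.09 -0.31]
90 [ 0.19 -0.07  0.24]
95 [ 0.23 -0.17  0.81]
100 [ 0.24 -0.22  1.4 ]
```

Call:
drive_tool(
  commands=[
    [255, [0.1, -0.1, 0.25], [0, 0, 0]],
    [255, [0.15, -0.1, 0.5], [0, 0, 0]],
    [255, [0.15, -0.1, 0.7], [0, 0, 0]],
    [255, [0.15, -0.1, 0.7], [0, 0, 0]],
  ],
)

```text
clock: 14.25
tcp_pos: [499.3, 217.5, 86.5]
tool_rot: [0.612, 0.542, 0.461, -0.345]
force: [-1.3, 9.5, 2.8]
finger_gap: 0.3
```

```bash
python3 - <<'E'
from h import *
rep()
E
```

```text
face [-32.8 -16.9 -22.4] roterr [-0.003  0.016 -0.346] Fface [2.1 9.6 1.9] gap 0.3 q [-0.07  0.66 -0.67  2.26  1.62  0.51 -1.92] 14.25
```

The hard stop is confirmed: a 7 mm push gave 0.3 mm of motion and the force rose to 9.6 N. I'll back off and withdraw.

Call:
drive_tool(
  commands=[
    [255, [0, 0, -0.6], [0, 0, 0]],
    [255, [-2, -0.75, -0.8], [0, 0, 0]],
    [255, [-6, -2.2, -0.8], [0, 0, 0]],
    [255, [-10, -3.7, -0.8], [0, 0, 0]],
    [255, [-14, -4.5, -0.8], [0, 0, 0]],
  ],
)

```text
clock: 14.75
tcp_pos: [406.7, 205.1, 202.6]
tool_rot: [0.612, 0.54, 0.461, -0.347]
force: [0.9, 0.1, 1.9]
finger_gap: 0.3
```

Call:
drive_tool(
  commands=[
    [255, [-3, 0, 0], [0, 0, 0]],
    [255, [-6, 0, 0], [0, 0, 0]],
    [255, [-6, 0, 0], [0, 0, 0]],
  ],
)

```text
clock: 15.05
tcp_pos: [387.0, 200.3, 261.7]
tool_rot: [0.613, 0.542, 0.458, -0.346]
force: [0.8, -0.8, 0.6]
finger_gap: 0.4
```

```bash
python3 - <<'E'
from h import *
rep(); w=cam("wrist"); 
print("tip expected",proj(w,O+F@[18-77,-35,-18]).round(),"pivot",proj(w,O+F@[18,-35,-18]).round())
a=cv2.resize(arm.snapshot("wrist")[:,:,::-1],(480,300)); t=arm.snapshot("top")[:,:,::-1][120:260,280:460];s=arm.snapshot("side")[:,:,::-1][130:340,180:390]
b=cv2.resize(t,(386,300),interpolation=2); c=cv2.resize(s,(300,300),interpolation=2)
cv2.imwrite("pics/end.png",np.vstack([np.hstack([a,np.zeros((300,206,3),'uint8')]),np.hstack([b,c])]))
E
```

```text
face [ -7.1 -13.7 184.8] roterr [-0.002  0.01  -0.344] Fface [ 0.8 -0.9  0.1] gap 0.4 q [ 0.24  0.17 -1.04  2.28  0.66  0.56 -1.12] 15.05
tip expected [329. 200.] pivot [386. 205.]
```

View pics/end.png

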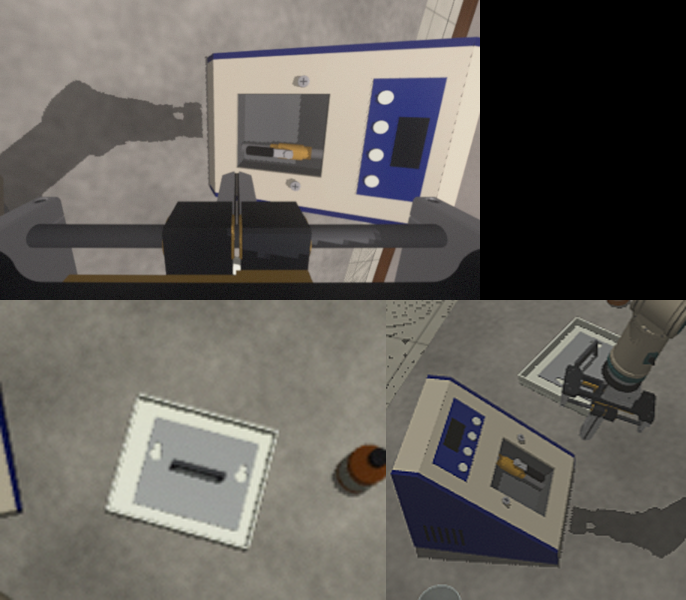

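The lever lies in line with its pipe. It runs from (246,151) to (290,153) in the wrist image, where the projection predicts (247,150) to (290,154). The cover lies flat in the middle of the tray, handle up, and the gripper touches nothing.

```bash
python3 -c "
from rig import arm
print(arm.job_done())"
```

```text
the job is handed in; nothing more can be done
None
```

The drain valve is open and the cover lies flat in the white tray, handle up. I handed the job in at about 15 s of the 72 s allowed; it reports no verdict.

- **Cover:** I gripped the handle and slid the cover up until both holes cleared the screw heads, then pulled it straight off. It weighed about 4.9 N. I set it down in the tray and let go, with zero force afterwards.
- **Valve lever:** I pushed it round with closed fingers, a full quarter turn to its stop. At the stop, a further 7 mm push moved it only 0.3 mm and the force rose to 9.6 N. The fingers were then withdrawn.
- **Last pictures:** The lever lies along the pipe, within about a pixel or two of where it should be when fully open. The cover sits well inside the tray. The arm touches nothing. I kept clear of the glassware and bottle, but did not re-measure their positions.
- **What did not go to plan:** Joints 3 and 4 reached their limits at the grasp, so the gripper closed about 9 mm up-slope of the handle's middle. That slid the cover part of the way up its slots, the direction it had to go. My first position estimate for the unit was 4 to 5 mm out, and I corrected it from the screws in the wrist picture.

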